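# Load the vibratory polisher

### The arm

A 6-joint arm with a two-finger parallel gripper is mounted at the origin on the work surface. World frame = base frame: x ahead of the robot, y to its left, z up, the work surface at z = 0. Lengths are in mm, angles in rad, forces in N, time in s.
With the tool pointing down it reaches from about 350 to 775 mm from the base axis. Payload 7.3 kg.
Tool frame: the origin (TCP) lies midway between the tips of the shut fingers; the grasp point (between the pads) lies 19 mm behind it (grip_depth is the distance from the TCP to the grasp point, in mm); z points along the fingers, y is the direction in which the jaws open and shut (so a half turn about z gives the same grasp; the last joint's range is limited). The gripper opens to 92 mm and grips with 3 to 60 N. Pads are 19 mm wide; open, the fingers measure 130 mm over their backs; the gripper's body (75 mm by 190 mm) begins 47 mm behind the grasp point.
Start: joints at [1.036, 0.342, 1.524, -0, 1.275, -0.146], TCP at [199.003, 485.842, 226.741] pointing down, gripper open.
Joint ranges: [-2.53, 2.53], [-0.77, 2.02], [0.04, 2.7], [-1, 4.14], [0.28, 2.66], [-3.11, 3.11]. Speed limits (rad/s): [2.57, 2.57, 3.14, 3.14, 3.14, 3.14].

### API

Orientations are given as [roll, pitch, yaw] about the fixed x, y, z axes, in that order (R = Rz(yaw) Ry(pitch) Rx(roll)).
In Python, from plant import get_obs, capture, close_job, spot_in, silhouettes, mark_of, grip_depth gives the robot as it stands.
- The arm moves only by the tool servo_tool, never from a script. Its arguments are lists of equal length, an entry for each row: "slide": the shift along the tool's x, y, z normalised to -1 to 1, where 1 is 20 cm, a list of three; "rot": the turn, a rotation vector about the tool's x, y, z normalised to -1 to 1, where 1 is pi rad, a list of three; "claw": the finger opening in mm, from 0 to 91.8. A call has 1 to 5 rows; each row is the pose to reach, as a shift and turn from the pose commanded when the call began, along the tool's axes at that moment, turning the shorter way round; what a row does not reach only later rows make up. A row lasts 1/8 s, in which the tool goes at most 62.5 mm and 10.7 degrees, less where a joint would pass 70% of its speed; a pose out of reach is approached as far as the arm can. A call with a number of a shift or a turn outside -1 to 1 is refused whole. A call with a gripper value outside its range is refused whole. The fingers move at their own pace and stop on an object; the grip force is fixed at half the most. Time passes only in rows, so rows that repeat a pose let the fingers close. It gives the time, the measured TCP pose, the force and the opening at its end, in the units of the state.
- get_obs(): the state, without advancing time (a new reading comes with each control period).
- capture(name): name is "scene" or "side" or "wrist"; returns a dict with "frame" (480x640x3 uint8, red, green, blue), "depth" (480x640 float32, mm along the optical axis (not along the pixel's ray), 0 where there is no reading), "vertical_fov" (degrees; the focal length in pixels is half the picture's height over the tangent of half this angle, whatever the lens; pixels are square), "cx", "cy" (the principal point, pixels), "position" and "rotation" of the camera in the world. Camera axes: x right, y down, z forward; pixel columns grow to the right and rows downward; lengths in mm; the calibration is good to about 2 mm. A picture is of the moment at which its call begins.
- close_job(): hands the job in, once; it reports no verdict.
Trained networks look in the newest picture that a camera, given by its name, has taken for a name from the list of things; names that differ only in an ending like _2 or _b are one class to them, and where a whole thing is asked for, a point or a joint stands for the part that bears it (a point fixed in the world has none). Each returns a list of dicts, best first, with "confidence" (0 to 1); they miss things now and then, are a little off and sometimes report something else, mostly with a low value. They report only what shows in the picture. A call takes as long as a camera call. They do not tell look-alikes from the thing itself.
- spot_in(query, camera): "box" ([left, top, right, bottom] in pixels, round what is visible of it).
- silhouettes(query, camera): "pixels" (480x640 bool, what is visible of it) and "box" ([left, top, right, bottom] in pixels, round what is visible of it).
- mark_of(query, camera): "xy" ([column, row] in pixels: a listed point, or the origin of a listed thing).
The state is a dict: "time": time; "joint_positions": joint angles; "dq": joint speeds; "tau": joint torques, N m; "tool_pos": TCP position; "tcp_rot": TCP orientation; "contact_force": force on the tool from outside, world axes, zero at the start; "moment": the same for the moment, N m; "grip_width": finger opening in mm.
Only numpy, scipy, OpenCV 4.12 (cv2) and the standard library are available. Lean on these libraries where they do the work, as an engineer would, in place of code of your own. Each camera call takes 0.05 s, during which the arm holds its last target. There are 200 camera calls.

### The job

Make the bench polisher ready with the bearing block in it: first seat the empty aluminium bowl with the ears fully down on the polisher's deck, over its two pins, then lay the bearing block inside the bowl, then put the lid properly on the bowl, and last set the speed lever upright for half speed. Leave the other things on the bench where they are.

Things in the scene. Friction and masses are not known exactly. Their poses are not given: they have to be found in the camera images.
- polisher: Fixed grey base of a bench polisher, turned up to 0.3 rad from the robot's axes. Origin on the table under the centre of the bowl seat. Flat dark deck at z 70, x -115 to 115, y -90 to 90, with two upright locating pins at x +89 and -89, y 0. A lower console (top z 40) with the speed lever adjoins on the +y side, y 95 to 195. Lengths in mm.
- pin_tip (a point): Top of the locating pin at the polisher's +x end, polisher point (89, 0, 96); the other is at (-89, 0, 96). Both are steel, 10 in diameter, 26 above the deck, tapering over the top 8 to a 3 wide tip. Lengths in mm.
- bowl: Loose round aluminium bowl, 160 across, 65 high, wall 4, inner floor at z 5, about 0.5 kg. Origin at the centre of its underside, z up. Flat ears at the bottom at x +89 and -89, y 0: 24 long, 36 wide, 10 thick, 202 over both, each with an upright through hole 13 in diameter that goes over a pin, either way round. Seated, its underside is on the deck, 70 above the polisher's origin. Lengths in mm.
- bowl_post (a point): Top of the square post (22 x 22, sides along the bowl's x and y) that stands in the middle of the bowl, 52 above the bowl's underside, 13 below its rim. Grip it from above to carry the bowl level. Lengths in mm.
- block: Loose dark steel bearing block, about 0.3 kg, an upside-down T: foot 60 (x) x 28 (y) x 12 high, boss 30 (x) x 28 (y) on its middle up to z 42, black bore mark along y. Origin at the centre of its underside, z up. Lies in the bowl beside the post, long side across the radius, centre about 46 from the bowl's; held along its x by the boss, the fingers have room there. Lengths in mm.
- lid: Loose round aluminium lid, 160 across, about 0.3 kg. Origin at the centre of its underside, z up. Lip 144 across (138 at its foot) z 0 to 8, disc z 8 to 14, upright black bar handle 70 (x) x 22 (y), z 14 to 44. On the bowl (mouth 152 across) the lip drops inside and the disc rests on the rim, origin 57 above the bowl's; any turn. Lengths in mm.
- speed_lever (a joint): Angle of the polisher's speed lever, rad, about an axis along the polisher's y through polisher point (0, 150, 62). 0 = leaning 0.7 rad (40 deg) to the polisher's -x side; 0.7 = upright, half speed; 1.4 = leaning as far to +x. Starts at 0 to 0.4. Moves with about 1 N at the tip, stays where left. Lengths in mm.
- speed_lever_tip (a point): Centre of the steel ball, 26 in diameter, at the free end of the speed lever, 80 from its pivot; the shaft is 10 in diameter. Lengths in mm.
- tape: Bystander, to be left alone: roll of off-white tape lying flat, 100 across, 76 hole, 25 high, mm
- offcut: Bystander, to be left alone: pale wood offcut, 110 x 40 x 22, mm
- mug: Bystander, to be left alone: white mug, 80 across, 90 high, mm
- jar: Bystander, to be left alone: amber glass jar with a cap, 70 across, 100 high, mm
- hammer: Bystander, to be left alone: hammer with a wooden handle, 240 long, mm
- scraper: Bystander, to be left alone: screwdriver-like scraper, 160 long, mm
- sieve: Bystander, to be left alone: empty round sieve pan of pale wood, 170 across, 55 high, without ears or post: not the bowl, mm
Mind the look-alikes: they are no part of the job. Leave any green or pink look-alike of the lid alone.

How it is judged (in metres and radians):
On the way, in this order (a step that is already met when the one before it is completed fails the run):
1. the empty bowl is fully down on the polisher's deck, pins through its ears, and let go (horizontal distance between bowl and polisher below 0.005 m and z of bowl in the frame of polisher between 0.066 and 0.074 m and angle between the x axis of bowl and the x axis of polisher, either way round below 0.08 rad and angle between bowl's own z axis and vertical below 0.05 rad and contact force between the fingers and bowl below 0.1 N), for 0.2 s.
2. the block lies inside the seated bowl, let go (horizontal distance between bowl and polisher below 0.005 m and z of bowl in the frame of polisher between 0.066 and 0.074 m and angle between the x axis of bowl and the x axis of polisher, either way round below 0.08 rad and angle between bowl's own z axis and vertical below 0.05 rad and horizontal distance between block and bowl below 0.066 m and z of block in the frame of bowl between 0 and 0.04 m and contact force between the fingers and block below 0.1 N and linear speed of block below 0.02 m/s), for 0.2 s.
3. the lid is on the bowl, its disc resting on the rim, let go (horizontal distance between bowl and polisher below 0.005 m and z of bowl in the frame of polisher between 0.066 and 0.074 m and angle between the x axis of bowl and the x axis of polisher, either way round below 0.08 rad and angle between bowl's own z axis and vertical below 0.05 rad and horizontal distance between block and bowl below 0.066 m and z of block in the frame of bowl between 0 and 0.04 m and horizontal distance between lid and bowl below 0.008 m and z of lid in the frame of bowl between 0.052 and 0.0605 m and angle between lid's own z axis and vertical below 0.06 rad and contact force between the fingers and lid below 0.1 N), for 0.2 s.
4. the speed lever is upright, within 8 degrees (value of joint speed_lever between 0.56 and 0.84 rad), for 0.2 s.
At the end, for the whole second after the job is handed in: Bowl on the deck over both pins (centre within 5 mm, height +-4 mm, turn 0.08 rad, tilt 0.05 rad); block inside it (within 66 mm of centre, less than 40 mm up); lid on it (centre within 8 mm, height -5/+3.5 mm, tilt 0.06 rad); lever at 0.56 to 0.84 rad; all at rest (all of step 4 and horizontal distance between bowl and polisher below 0.005 m and z of bowl in the frame of polisher between 0.066 and 0.074 m and angle between the x axis of bowl and the x axis of polisher, either way round below 0.08 rad and angle between bowl's own z axis and vertical below 0.05 rad and horizontal distance between block and bowl below 0.066 m and z of block in the frame of bowl between 0 and 0.04 m and horizontal distance between lid and bowl below 0.008 m and z of lid in the frame of bowl between 0.052 and 0.0605 m and angle between lid's own z axis and vertical below 0.06 rad and linear speed of each of bowl, block, lid below 0.02 m/s and velocity of joint speed_lever between -0.05 and 0.05 rad/s); the robot touches nothing.
It fails at once if a bystander (tape, offcut, mug, jar, hammer, scraper, sieve) is moved more than 30 mm (distance of any of tape, offcut, mug, jar, hammer, scraper, sieve from where it was at the start of the episode above 0.03 m).
It also fails if it takes over 72 s, if anything falls off the work surface, if the arm or the gripper's body presses on something with over 40 N, if the wrist force passes 120 N, or if a joint passes its speed limit or range.

## Working session

There is one attempt and no reset: what is moved stays moved. The work goes in short steps, Python scripts to look and compute and a tool call to move; the robot and the scene stay as the last step left them, time stands still between calls to the robot, and variables do not carry over. Pictures are saved under pics/ and viewed, about 8 in all and at most 12, crops included, and the job is handed in when it is done.

Besides the shell and the picture viewer there is one more tool, called after "Request:" as name(argument=value, ...) on one line, values as JSON. servo_tool: Moves the arm, as the interface text tells. Scaled input: -1 to 1 covers 20 cm each way for a shift and pi rad each way for a turn. Its arguments: {"type":"object","properties":{"slide":{"type":"array","items":{"type":"array","items":{"type":"number"}}},"rot":{"type":"array","items":{"type":"array","items":{"type":"number"}}},"claw":{"type":"array","items":{"type":"number"}}},"required":["slide","rot","claw"]}

```bash
mkdir -p pics; ls; cat > h.py <<'E'
import numpy as np, cv2
from plant import get_obs, capture, close_job, spot_in, silhouettes, mark_of, grip_depth
def cloud(c):
    f=240/np.tan(np.radians(c["vertical_fov"])/2); d=c["depth"]
    v,u=np.mgrid[0:480,0:640]
    p=np.stack([(u-c["cx"])/f*d,(v-c["cy"])/f*d,d],-1)
    P=p@np.array(c["rotation"]).T+np.array(c["position"])
    P[d==0]=np.nan
    return P
def proj(c,X):
    f=240/np.tan(np.radians(c["vertical_fov"])/2)
    q=(np.array(X)-c["position"])@np.array(c["rotation"]); return q[...,:2]/q[...,2:]*f+[c["cx"],c["cy"]]
def save(c,n): cv2.imwrite("pics/"+n,c["frame"][:,:,::-1])
E
python3 - <<'E'
from h import *
print(get_obs(),grip_depth)
for n in["scene","side","wrist"]:
    c=capture(n);save(c,n+"0.png");print(n,c["position"],np.array(c["rotation"]).round(3).tolist(),c["vertical_fov"],c["cx"],c["cy"])
    P=cloud(c)
    np.savez(n+"0.npz",P=P,f=c["frame"])
    for q in["polisher","bowl","block","lid","sieve","speed_lever_tip","bowl_post","pin_tip"]:
        s=[(round(m["confidence"],2),[int(x) for x in m["box"]],np.nanmedian(P[m["pixels"]],0).round().tolist()) for m in silhouettes(q,n)[:3]]
        k=[(round(m["confidence"],2),[int(x) for x in m["xy"]],P[int(m["xy"][1]),int(m["xy"][0])].round().tolist()) for m in mark_of(q,n)[:3]]
        print(q,s,"MARK",k)
im=[cv2.imread("pics/%s0.png"%n) for n in["scene","side"]]
E
```

```text
pics
{'time': 0.0, 'joint_positions': array([ 1.03600630e+00,  3.42706211e-01,  1.52500207e+00, -2.76131491e-05,
        1.27540657e+00, -1.45984873e-01]), 'dq': array([ 0.00105636,  0.00163097,  0.0007004 , -0.00095149, -0.00063691,
       -0.00084814]), 'tau': array([ 1.44718622e-03, -4.31253290e+01, -2.44218332e+01,  7.18697486e-02,
        5.58645430e-02, -1.32069599e-04]), 'tool_pos': array([198.79021286, 485.47201331, 226.05875412]), 'tcp_rot': array([-3.14008281e+00, -1.95304593e-04,  2.75279541e+00]), 'contact_force': array([-0.89746501, -0.13793677,  0.18766536]), 'moment': array([ 0.03165546, -0.06278112, -0.02871292]), 'grip_width': 92.08149595730642} 18.8
scene [1319.34917221 -128.60124656 1188.65925453] [-2.489, 0.014, 1.51] 50.852835714281895 316.03147856902865 228.46773316611814Traceback (most recent call last):
  File "<stdin>", line 5, in <module>
  File "h.py", line 7, in cloud
    P=p@np.array(c["rotation"]).T+np.array(c["position"])
      ~~~~~~~~~~~~~~~~~~~~~~~~~~~^~~~~~~~~~~~~~~~~~~~~~~~
ValueError: operands could not be broadcast together with shapes (480,640) (3,)
```

View pics/scene0.png

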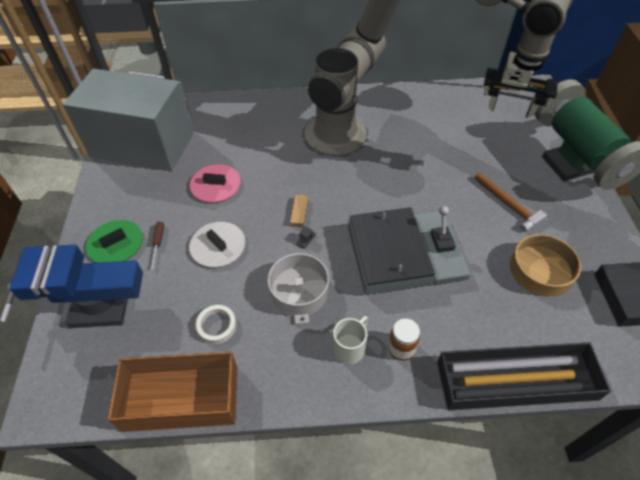

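The scene view shows the base at (335,130), silver lid at (217,245), bowl at (299,285), block at (307,237), polisher at (395,248) and lever ball at (445,210). The rotation is given as rpy, so I'll fix the helper.

```bash
sed -i 's/^import numpy as np, cv2/&\nfrom scipy.spatial.transform import Rotation as Ro/; s/np.array(c\["rotation"\])/Ro.from_euler("xyz",c["rotation"]).as_matrix()/' h.py
python3 - <<'E'
from h import *
for n in["scene","side","wrist"]:
    c=capture(n);save(c,n+"0.png");print(n,np.round(c["position"]),c["rotation"],c["vertical_fov"],c["cx"],c["cy"],c.keys())
    P=cloud(c)
    np.savez(n+"0.npz",P=P,f=c["frame"])
    for q in["polisher","bowl","block","lid","sieve","speed_lever_tip","bowl_post","pin_tip"]:
        s=[(round(m["confidence"],2),[int(x) for x in m["box"]],np.nanmedian(P[m["pixels"]],0).round().tolist()) for m in silhouettes(q,n)[:3]]
        k=[(round(m["confidence"],2),[int(x) for x in m["xy"]],P[int(m["xy"][1]),int(m["xy"][0])].round().tolist()) for m in mark_of(q,n)[:3]]
        print(q,s,"MARK",k)
E
```

```text
scene [1319. -129. 1189.] [-2.48883703  0.01416408  1.5101734 ] 50.852835714281895 316.03147856902865 228.46773316611814 dict_keys(['frame', 'depth', 'vertical_fov', 'cx', 'cy', 'position', 'rotation'])
polisher [(0.7, [350, 203, 471, 294], [547.0, 144.0, 67.0])] MARK [(0.7, [389, 255], [568.0, 97.0, 71.0])]
bowl [(0.79, [267, 252, 332, 324], [611.0, -147.0, 11.0])] MARK [(0.59, [297, 289], [629.0, -154.0, 26.0])]
block [(0.64, [301, 227, 315, 247], [458.0, -122.0, 23.0])] MARK [(0.42, [298, 278], [613.0, -149.0, 54.0]), (0.38, [298, 288], [629.0, -151.0, 31.0])]
lid [(0.85, [191, 168, 239, 201], [224.0, -397.0, 13.0]), (0.6, [84, 220, 140, 261], [433.0, -672.0, 14.0]), (0.59, [190, 219, 245, 267], [463.0, -374.0, 14.0])] MARK [(0.84, [217, 244], [477.0, -372.0, 40.0]), (0.72, [215, 184], [222.0, -398.0, 13.0]), (0.66, [116, 245], [442.0, -668.0, 16.0])]
sieve [(0.65, [508, 236, 581, 297], [593.0, 531.0, 9.0])] MARK [(0.79, [539, 270], [600.0, 516.0, 1.0])]
speed_lever_tip [(0.45, [197, 305, 235, 342], [717.0, -364.0, 23.0]), (0.4, [189, 222, 244, 265], [463.0, -375.0, 14.0])] MARK [
[... 1728 characters left out ...]
 [(0.73, [369, 256], [618.0, -145.0, 50.0]), (0.59, [337, 348], [443.0, -402.0, 28.0]), (0.21, [303, 143], [583.0, 445.0, 51.0])]
pin_tip [(0.75, [263, 155, 360, 244], [511.0, 97.0, 67.0]), (0.36, [412, 300, 451, 336], [703.0, -381.0, 22.0])] MARK [(0.56, [342, 186], [631.0, 147.0, 75.0])]
wrist [127. 516. 386.] [ 2.85369605e+00 -6.36757802e-05  1.18112762e+00] 66.95459976314827 316.047764274487 241.71297281009564 dict_keys(['frame', 'depth', 'vertical_fov', 'cx', 'cy', 'position', 'rotation'])
polisher [] MARK []
bowl [] MARK []
block [] MARK []
lid [] MARK []
sieve [] MARK []
speed_lever_tip [] MARK []
bowl_post [] MARK []
pin_tip [(0.6, [275, 256, 452, 397], [306.0, 477.0, 24.0])] MARK []
```

View pics/side0.png

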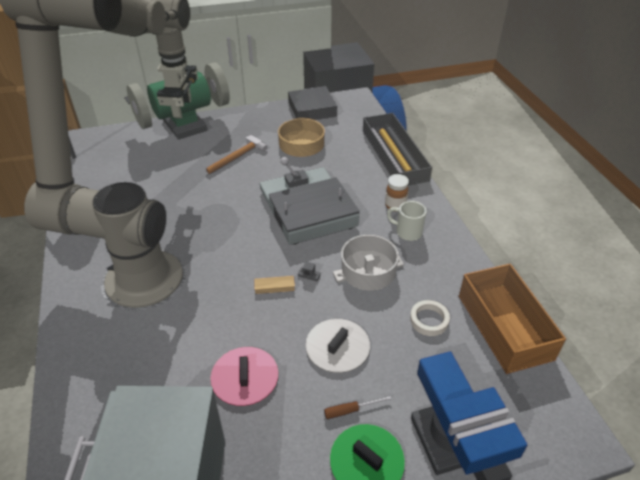

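The side view agrees: bowl at (369,262), block at (310,272), lid at (338,346), polisher at (313,205), bowl ears at (338,274) and (399,255). Next I'll work out coarse poses.

```bash
cat >> h.py <<'E'
def near(P,x,y,r,z0,z1):
    m=(np.hypot(P[...,0]-x,P[...,1]-y)<r)&(P[...,2]>z0)&(P[...,2]<z1); return m
def rect(P,m):
    (c,s,a)=cv2.minAreaRect(P[m][:,:2].astype(np.float32)); b=cv2.boxPoints((c,s,a))
    e=b[1]-b[0];f=b[2]-b[1]
    if np.linalg.norm(e)<np.linalg.norm(f): e,f=f,e
    return np.round(c,1),np.round([np.linalg.norm(e),np.linalg.norm(f)]).tolist(),round(float(np.arctan(e[1]/e[0])),3),int(m.sum())
def circ(p):
    A=np.c_[2*p,np.ones(len(p))]; s=np.linalg.lstsq(A,(p**2).sum(1),rcond=None)[0]; return s[:2].round(1),round(float(np.sqrt(s[2]+s[:2]@s[:2])),1)
E
python3 - <<'E'
from h import *
for n in["scene","side"]:
    P=np.load(n+"0.npz")["P"]
    print(n,"table",np.nanmedian(P[near(P,450,-100,350,-15,8)][:,2]))
    print(" deck",rect(P,near(P,550,85,170,64,76)))
    for r in (P[near(P,550,85,170,84,100)],):print(" pins",r.round().tolist()[:12])
    print(" ball",P[near(P,470,240,60,100,160)].round().tolist()[:6], P[near(P,470,240,60,100,160)].mean(0))
    m=near(P,613,-147,100,61,70);print(" rim",m.sum(),P[m].mean(0),circ(P[m][:,:2]))
    m=near(P,613,-147,25,46,58);print(" post",m.sum(),P[m].mean(0))
    m=near(P,613,-147,125,5,15)&~near(P,613,-147,84,-50,100);print(" ears",P[m].round().tolist()[:40])
    print(" block",rect(P,near(P,450,-130,50,5,50)),rect(P,near(P,450,-130,40,30,50)))
    print(" lid",rect(P,near(P,465,-380,120,9,20)),rect(P,near(P,465,-380,120,38,50)))
    print(" offcut",rect(P,near(P,370,-150,100,15,28)))
E
```

```text
scene table -0.5738093323136582
 deck (array([529.9,  83.8]), [338.0, 235.0], -1.477, 4610)
 pins [[437.0, 97.0, 93.0], [440.0, 99.0, 95.0], [440.0, 97.0, 92.0], [441.0, 99.0, 93.0], [436.0, 104.0, 85.0], [439.0, 97.0, 86.0], [445.0, 99.0, 93.0], [443.0, 102.0, 90.0], [443.0, 97.0, 87.0], [443.0, 100.0, 86.0], [615.0, 114.0, 91.0], [617.0, 115.0, 95.0]]
 ball [[467.0, 248.0, 141.0], [471.0, 249.0, 145.0], [469.0, 253.0, 143.0], [470.0, 255.0, 144.0], [468.0, 259.0, 141.0], [469.0, 245.0, 139.0]] [482.82935109 251.35314782 128.88138827]
 rim 280 [ 621.63444961 -149.41080859   64.26825577] (array([ 620., -148.]), 77.5)
 post 63 [ 621.26600286 -147.93048737   51.0466808 ]
 ears [[498.0, -118.0, 5.0], [503.0, -201.0, 7.0], [510.0, -212.0, 8.0], [512.0, -210.0, 5.0], [523.0, -213.0, 6.0], [537.0, -59.0, 6.0], [552.0, -227.0, 6.0], [591.0, -27.0, 5.0], [611.0, -62.0, 5.0], [602.0, -243.0, 7.0], [610.0, -252.0, 5.0], [628.0, -41.0, 5.0], [620.0, -262.0, 6.0], [620.0, -257.0, 5.0], [663.0, -76.0, 5.0], [655.0, -235.0, 6.0], [655.0, -222.0, 5.0], [671.0, -82.0, 5.0], [676.0, -80.0, 8.0], [671
[... 1923 characters left out ...]
.0, 8.0], [704.0, -159.0, 11.0], [707.0, -159.0, 10.0], [710.0, -160.0, 9.0], [713.0, -160.0, 9.0], [716.0, -160.0, 8.0], [703.0, -162.0, 10.0], [704.0, -166.0, 13.0], [707.0, -165.0, 12.0], [709.0, -168.0, 14.0], [714.0, -166.0, 10.0], [716.0, -167.0, 11.0], [531.0, -114.0, 7.0], [698.0, -166.0, 10.0], [699.0, -170.0, 15.0], [706.0, -163.0, 5.0], [711.0, -165.0, 6.0], [713.0, -168.0, 8.0], [701.0, -166.0, 6.0]]
 block (array([ 447.6, -133.1]), [91.0, 62.0], -0.31, 286) (array([ 446.8, -126.7]), [33.0, 32.0], 0.866, 110)
 lid (array([ 458.5, -379.9]), [175.0, 161.0], 0.249, 2305) (array([ 450.2, -383.5]), [71.0, 25.0], 0.705, 213)
 offcut (array([ 376.7, -142.1]), [177.0, 60.0], -0.032, 538)
```

```bash
cat > go.py <<'E'
# usage: go.py x y z yaw : prints slide/rot (tool axes, normalised) from the measured pose
import sys
from h import *
o=get_obs(); x,y,z,w=map(float,sys.argv[1:5])
R=Ro.from_euler("xyz",o["tcp_rot"]); T=Ro.from_euler("xyz",[np.pi,0,w])
d=R.inv().apply(np.array([x,y,z])-o["tool_pos"]); r=(R.inv()*T).as_rotvec()
k=max(1,np.abs(d).max()/199)
print("t",round(o["time"],2),"at",o["tool_pos"].round(1),"yaw",round(o["tcp_rot"][2],3),"w",round(o["grip_width"],1),"F",o["contact_force"].round(1))
print("slide",(d/200/k).round(4).tolist(),"rot",(r/np.pi/k).round(4).tolist(),"k",round(k,2),"rows>=",int(max(np.linalg.norm(d)/k/62.5,np.linalg.norm(r)/k/0.187))+1)
E
python3 go.py 527 115 290 1.571
```

```text
t 2.6 at [199.  485.9 226.7] yaw 2.753 w 92.0 F [-0.   0.4 -0.2]
slide [-0.995, -0.4904, -0.1418] rot [0.0, -0.0, 0.1686] k 2.23 rows>= 4
```

Request:
servo_tool(slide=[[-0.995, -0.49, -0.142], [-0.995, -0.49, -0.142], [-0.995, -0.49, -0.142], [-0.995, -0.49, -0.142]], rot=[[0, 0, 0.169], [0, 0, 0.169], [0, 0, 0.169], [0, 0, 0.169]], claw=[90, 90, 90, 90])

```text
time: 3.1
tool_pos: [347.6, 317.7, 255.7]
tcp_rot: [3.141, 0.0, 2.218]
contact_force: [0.4, 0.3, 0.4]
grip_width: 89.9
```

```bash
python3 go.py 527 115 290 1.571
```

```text
t 3.1 at [347.6 317.7 255.7] yaw 2.218 w 89.9 F [0.4 0.3 0.4]
slide [-0.995, 0.0769, -0.126] rot [0.0003, 0.0, 0.1519] k 1.36 rows>= 4
```

Request:
servo_tool(slide=[[-0.995, 0.077, -0.126], [-0.995, 0.077, -0.126], [-0.995, 0.077, -0.126], [-0.995, 0.077, -0.126]], rot=[[0, 0, 0.152], [0, 0, 0.152], [0, 0, 0.152], [0, 0, 0.152]], claw=[90, 90, 90, 90])

```text
time: 3.6
tool_pos: [481.0, 168.0, 280.5]
tcp_rot: [3.141, 0.0, 1.74]
contact_force: [1.1, -0.0, -0.4]
grip_width: 90.0
```

```bash
python3 go.py 527 115 290 1.571
```

```text
t 3.6 at [481.  168.  280.5] yaw 1.74 w 90.0 F [ 1.1 -0.  -0.4]
slide [-0.3, 0.1824, -0.047] rot [0.0003, 0.0001, 0.0536] k 1 rows>= 2
```

Request:
servo_tool(slide=[[-0.3, 0.182, -0.047], [-0.3, 0.182, -0.047], [-0.3, 0.182, -0.047]], rot=[[0, 0, 0.054], [0, 0, 0.054], [0, 0, 0.054]], claw=[90, 90, 90])

```text
time: 3.98
tool_pos: [524.6, 118.4, 289.3]
tcp_rot: [-3.14, -0.001, 1.576]
contact_force: [0.2, 0.7, -0.4]
grip_width: 90.4
```

```bash
python3 - <<'E'
from h import *
c=capture("wrist");save(c,"w1.png");P=cloud(c);np.savez("w1.npz",P=P);print(get_obs()["tool_pos"],c["position"],c["rotation"])
for z0,z1 in((64,76),):
    m=near(P,527,104,125,z0,z1);print("deck",rect(P,m),P[m].mean(0))
for x,y in((439,98),(614,111)):
    m=near(P,x,y,15,84,102);print("pin",m.sum(),P[m].mean(0).round(1),P[m][:,2].max(), [proj(c,[x,y,96]).round()])
m=near(P,472,250,45,105,160);print("ball",m.sum(),P[m].mean(0),P[m].max(0))
p=P[m];
if len(p)>20:
    A=np.c_[2*p,np.ones(len(p))];s=np.linalg.lstsq(A,(p**2).sum(1),rcond=None)[0];print("sph",s[:3],np.sqrt(s[3]+s[:3]@s[:3]))
print(mark_of("pin_tip","wrist"),mark_of("speed_lever_tip","wrist"),mark_of("polisher","wrist"))
E
```

```text
[524.17471453 118.96505712 289.41922946] [523.45095538 195.90035738 448.3512707 ] [2.85440630e+00 9.17445015e-04 4.28396431e-03]
deck (array([525.3, 107.5]), [231.0, 180.0], 0.099, 33656) [526.17526563 112.55386598  70.95037575]
pin 83 [437.8 100.3  91.8] 98.32738308032344 [array([232., 235.])]
pin 85 [612.5 117.4  91.8] 97.3598028537561 [array([407., 224.])]
ball 1115 [475.73099294 252.02185127 137.75529713] [493.60118884 265.34471865 148.83922631]
sph [472.6308515  254.32147985 124.82507581] 19.704556749468743
[{'xy': [405.4, 219.8], 'confidence': 0.8}] [{'xy': [251.3, 59.5], 'confidence': 0.77}] [{'xy': [318.5, 207.0], 'confidence': 0.58}]
```

View pics/w1.png

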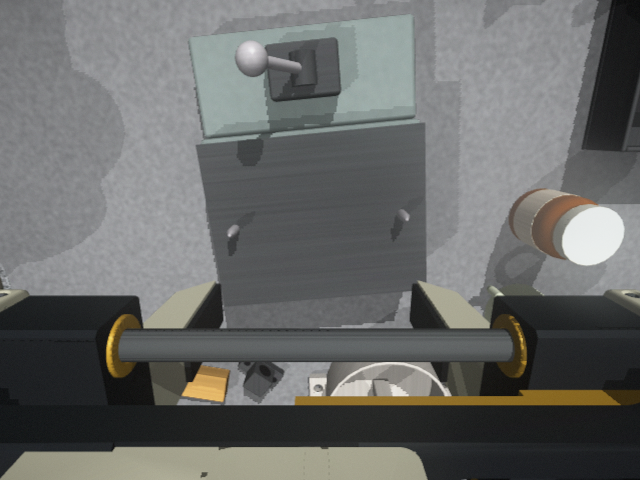

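The wrist view shows the deck with pins at (233,232) and (402,216), and the lever ball at (251,58), leaning to -x. That puts the polisher at about (525.2,107.4), yaw 0.098. Now to the bowl.

```bash
python3 go.py 617 -138 290 1.571
```

```text
t 4.17 at [524.2 119.2 289.7] yaw 1.577 w 90.2 F [-0.1  0.  -0.2]
slide [-0.995, 0.3519, -0.0015] rot [-0.0001, -0.0001, 0.0015] k 1.3 rows>= 4
```

Request:
servo_tool(slide=[[-0.995, 0.352, 0], [-0.995, 0.352, 0], [-0.995, 0.352, 0], [-0.995, 0.352, 0]], rot=[[0, 0, 0.0015], [0, 0, 0.0015], [0, 0, 0.0015], [0, 0, 0.0015]], claw=[90, 90, 90, 90])

```text
time: 4.68
tool_pos: [596.5, -82.9, 289.3]
tcp_rot: [-3.141, 0.0, 1.569]
contact_force: [-0.6, 1.2, -0.6]
grip_width: 89.7
```

Request:
servo_tool(slide=[[-0.298, 0.106, 0], [-0.298, 0.106, 0], [-0.298, 0.106, 0]], rot=[[0, 0, 0], [0, 0, 0], [0, 0, 0]], claw=[90, 90, 90])

```text
time: 5.05
tool_pos: [617.2, -139.0, 289.5]
tcp_rot: [-3.141, -0.001, 1.571]
contact_force: [-0.1, 0.4, -0.6]
grip_width: 89.9
```

```bash
python3 - <<'E'
from h import *
c=capture("wrist");save(c,"w2.png");P=cloud(c);np.savez("w2.npz",P=P);print(get_obs()["tool_pos"],get_obs()["tcp_rot"],c["position"],c["rotation"])
m=near(P,618,-150,100,62,70);print("rim",m.sum(),circ(P[m][:,:2]))
m=near(P,618,-150,25,48,58);print("post",rect(P,m),P[m].mean(0))
m=near(P,618,-150,125,7,14)&~near(P,618,-150,82,-50,100)
for s in(-1,1):
    k=m&((P[...,0]-618)*s>60)&(abs(P[...,1]+150)<45);print("ear",rect(P,k),P[k].mean(0).round(1))
print("block",rect(P,near(P,450,-125,45,7,50)),rect(P,near(P,450,-125,40,36,50)))
E
```

```text
[ 617.18151059 -138.58869084  289.89586061] [-3.14147056e+00 -8.07183748e-04  1.57171592e+00] [616.33784791 -61.60681509 448.59450632] [ 2.85487979e+00  3.97689033e-04 -7.12505323e-04]
rim 1855 (array([ 616.7, -147.8]), 77.2)
post (array([ 616.6, -148. ]), [23.0, 21.0], -1.566, 385) [ 616.7048724  -147.40310208   52.66858129]
ear (array([ 523.3, -151.1]), [36.0, 15.0], -1.541, 243) [ 521.2 -149.    10.7]
ear (array([ 710.2, -145. ]), [37.0, 15.0], -1.504, 264) [ 711.9 -142.9   10.9]
block (array([ 447.5, -120.8]), [60.0, 29.0], -0.657, 1506) (array([ 447.4, -120.9]), [30.0, 28.0], -0.654, 717)
```

View pics/w2.png

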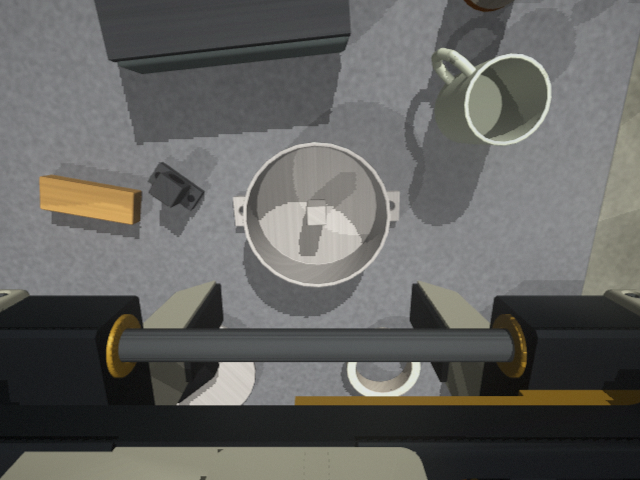

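The wrist view shows the bowl at (317,213), its ears at (240,212) and (393,206), and the post at (317,211). The mug, tape and offcut are all clear. The bowl is at (616.7,-148), yaw about 0.035.

```bash
python3 go.py 616.7 -148 105 1.606
```

```text
t 5.1 at [ 617.2 -138.6  289.9] yaw 1.572 w 89.9 F [0.  0.6 0.8]
slide [-0.0478, -0.0023, 0.9244] rot [-0.0, -0.0003, -0.0109] k 1 rows>= 3
```

Request:
servo_tool(slide=[[-0.048, -0.002, 0.924], [-0.048, -0.002, 0.924], [-0.048, -0.002, 0.924], [-0.048, -0.002, 0.924]], rot=[[0, 0, -0.011], [0, 0, -0.011], [0, 0, -0.011], [0, 0, -0.011]], claw=[60, 60, 60, 60])

```text
time: 5.6
tool_pos: [613.9, -147.2, 101.0]
tcp_rot: [-3.132, -0.004, 1.606]
contact_force: [0.4, 0.6, 0.5]
grip_width: 61.1
```

```bash
python3 go.py 616.7 -148 24 1.606
```

```text
t 5.6 at [ 613.9 -147.2  101. ] yaw 1.606 w 61.1 F [0.4 0.6 0.5]
slide [-0.0059, 0.0172, 0.3849] rot [-0.0029, -0.0013, 0.0001] k 1 rows>= 2
```

Request:
servo_tool(slide=[[0, 0, 0.2], [0, 0, 0.4], [0, 0, 0.4], [0, 0, 0.4]], rot=[[0, 0, 0], [0, 0, 0], [0, 0, 0], [0, 0, 0]], claw=[60, 60, 60, 60])

```text
time: 6.1
tool_pos: [619.1, -150.1, 28.5]
tcp_rot: [3.137, 0.002, 1.605]
contact_force: [0.2, -0.3, -0.1]
grip_width: 59.6
```

Request:
servo_tool(slide=[[0, 0, 0], [0, 0, 0], [0, 0, 0], [0, 0, 0], [0, 0, 0]], rot=[[0, 0, 0], [0, 0, 0], [0, 0, 0], [0, 0, 0], [0, 0, 0]], claw=[10, 10, 10, 10, 10])

```text
time: 6.72
tool_pos: [617.0, -150.0, 24.9]
tcp_rot: [3.142, -0.0, 1.604]
contact_force: [0.4, -0.5, 0.9]
grip_width: 22.1
```

Request:
servo_tool(slide=[[0, 0, -0.15], [0, 0, -0.35], [0, 0, -0.6], [0, 0, -0.7], [0, 0, -0.7]], rot=[[0, 0, 0], [0, 0, 0], [0, 0, 0], [0, 0, 0], [0, 0, 0]], claw=[10, 10, 10, 10, 10])

```text
time: 7.35
tool_pos: [617.2, -150.1, 165.5]
tcp_rot: [3.14, 0.0, 1.605]
contact_force: [-0.6, -0.6, -6.5]
grip_width: 22.0
```

Request:
servo_tool(slide=[[0, 0, 0], [0, 0, 0]], rot=[[0, 0, 0], [0, 0, 0]], claw=[10, 10])

```text
time: 7.6
tool_pos: [616.1, -149.7, 162.7]
tcp_rot: [-3.138, -0.002, 1.605]
contact_force: [-0.3, -1.0, -5.5]
grip_width: 21.7
```

```bash
python3 - <<'E'
from h import *
c=capture("wrist");save(c,"w3.png");P=cloud(c);o=get_obs();print(o["tool_pos"],o["tcp_rot"],o["grip_width"],o["contact_force"])
R=Ro.from_euler("xyz",o["tcp_rot"])
Q=R.inv().apply((P-o["tool_pos"]).reshape(-1,3)).reshape(P.shape)  # tool frame
np.savez("w3.npz",P=P,Q=Q)
m=(np.hypot(Q[...,0],Q[...,1])<110)&(Q[...,2]>-50)&(Q[...,2]<-34);print("rim z",np.nanmedian(Q[m][:,2]),m.sum(),circ(Q[m][:,:2]))
for s in(-1,1):
    k=(abs(Q[...,1]*s-91)<14)&(abs(Q[...,0])<40)&(abs(Q[...,2]-15)<7);print("ear",k.sum(),rect(Q,k) if k.sum()>10 else"",Q[k].mean(0))
E
```

```text
[ 616.26605053 -149.72186621  163.08162607] [-3.13868935e+00 -1.31722405e-03  1.60451836e+00] 21.90491989712865 [-0.36866606 -0.36969141 -6.20812315]
rim z -40.21851583379515 12616 (array([10.5, -1.1]), 70.1)
ear 0  [nan nan nan]
ear 0  [nan nan nan]<stdin>:8: RuntimeWarning: Mean of empty slice.
  ret = um.true_divide(
```

View pics/w3.png

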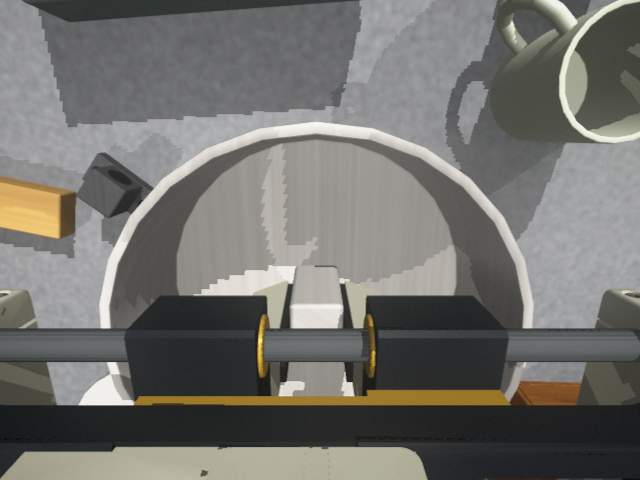

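Bowl held level. The rim arc shows from (105,330) over (315,128) to (530,330), and the post is between the pads at (318,300). I'll fit the rim arc in the tool frame.

```bash
python3 - <<'E'
from h import *
from scipy.optimize import least_squares as ls
Q=np.load("w3.npz")["Q"]; v=np.mgrid[0:480,0:640][0]
r=np.hypot(Q[...,0],Q[...,1])
for lo,hi in((-43,-37.5),(-46,-38.5)):
    m=(v<290)&(r>68)&(r<88)&(Q[...,2]>lo)&(Q[...,2]<hi); p=Q[m]
    s=ls(lambda a:np.hypot(p[:,0]-a[0],p[:,1]-a[1])-78,[0,0],loss="soft_l1");print(m.sum(),s.x,circ(p[:,:2]),np.median(p[:,2]))
    for sgn in(-1,1):
        k=p[(p[:,1]*sgn>66)&(p[:,0]<30)];print(len(k),np.median(k[:,1]),np.median(k[:,2]),)
# post top
m=(v<325)&(abs(Q[...,0])<16)&(abs(Q[...,1])<14)&(abs(Q[...,2]+27)<4);print("post",m.sum(),Q[m].mean(0),Q[m].min(0),Q[m].max(0))
E
```

```text
7880 [ 1.10981885 -0.9943667 ] (array([ 3.1, -1. ]), 76.4) -40.388740369124136
197 -73.0690430418009 -40.2913989248884
201 71.14296075924948 -40.09167115184031
7560 [ 1.18764554 -0.98697616] (array([ 2.9, -1. ]), 76.6) -40.4251061704533
175 -73.38329203924613 -40.38721923263193
178 71.46712158635768 -40.24810846213768
post 1498 [  9.37388114  -0.49788284 -27.05941419] [  3.32471267 -13.98763409 -30.95892177] [ 13.5449894   13.97029394 -23.0049761 ]
```

```bash
python3 go.py 526.4 105.5 165 1.669
```

```text
t 7.65 at [ 616.3 -149.7  163.1] yaw 1.605 w 21.9 F [-0.4 -0.4 -6.2]
slide [0.995, -0.3131, -0.0052] rot [-0.0007, -0.0003, -0.0158] k 1.3 rows>= 4
```

Request:
servo_tool(slide=[[0.25, -0.08, 0], [0.5, -0.16, 0], [0.75, -0.235, 0], [0.995, -0.313, 0], [0.995, -0.313, 0]], rot=[[0, 0, -0.004], [0, 0, -0.008], [0, 0, -0.012], [0, 0, -0.016], [0, 0, -0.016]], claw=[10, 10, 10, 10, 10])

```text
time: 8.28
tool_pos: [545.9, 50.2, 164.4]
tcp_rot: [-3.14, -0.001, 1.659]
contact_force: [0.6, -1.2, -7.1]
grip_width: 22.1
```

```bash
python3 go.py 526.4 105.5 165 1.669
```

```text
t 8.28 at [545.9  50.2 164.4] yaw 1.659 w 22.1 F [ 0.6 -1.2 -7.1]
slide [0.2841, -0.0728, -0.0023] rot [-0.0007, -0.0004, -0.0031] k 1 rows>= 1
```

Request:
servo_tool(slide=[[0.15, -0.04, 0], [0.284, -0.073, 0], [0.284, -0.073, 0], [0.284, -0.073, 0], [0.284, -0.073, 0]], rot=[[0, 0, -0.002], [0, 0, -0.003], [0, 0, -0.003], [0, 0, -0.003], [0, 0, -0.003]], claw=[10, 10, 10, 10, 10])

```text
time: 8.9
tool_pos: [528.8, 101.2, 164.8]
tcp_rot: [3.142, 0.0, 1.663]
contact_force: [-1.2, 0.0, -5.4]
grip_width: 21.8
```

```bash
python3 go.py 526.4 105.5 125 1.669;  python3 - <<'E'
from h import *
from scipy.optimize import least_squares as ls
c=capture("wrist");save(c,"w4.png");P=cloud(c);o=get_obs()
R=Ro.from_euler("xyz",o["tcp_rot"]);Q=R.inv().apply((P-o["tool_pos"]).reshape(-1,3)).reshape(P.shape)
v=np.mgrid[0:480,0:640][0];r=np.hypot(Q[...,0],Q[...,1])
m=(v<290)&(r>68)&(r<88)&(Q[...,2]>-43)&(Q[...,2]<-37.5); p=Q[m]
s=ls(lambda a:np.hypot(p[:,0]-a[0],p[:,1]-a[1])-78,[0,0],loss="soft_l1").x;print("bowl tool",s,"world",o["tool_pos"]+R.apply([s[0],s[1],0]))
m=near(P,525,107,125,64,76);print("deck visible",rect(P,m),m.sum())
E
```

```text
t 8.9 at [528.8 101.2 164.8] yaw 1.663 w 21.8 F [-1.2  0.  -5.4]
slide [0.0226, -0.0099, 0.1989] rot [0.0, 0.0001, -0.0019] k 1 rows>= 1
bowl tool [ 1.07286448 -0.70569581] world [527.93243205 102.28099593 164.78761889]
deck visible (array([518.4, 170.2]), [230.0, 57.0], 0.116, 11224) 11224
```

Request:
servo_tool(slide=[[0.023, -0.01, 0.1], [0.023, -0.01, 0.18], [0.023, -0.01, 0.18], [0.023, -0.01, 0.18]], rot=[[0, 0, -0.002], [0, 0, -0.002], [0, 0, -0.002], [0, 0, -0.002]], claw=[10, 10, 10, 10])

```text
time: 9.45
tool_pos: [526.6, 106.2, 129.5]
tcp_rot: [3.14, 0.0, 1.67]
contact_force: [0.3, -0.5, -5.3]
grip_width: 21.9
```

```bash
python3 go.py 526.4 105.5 97 1.669;  python3 - <<'E'
from h import *
c=capture("scene");save(c,"s4.png");im=c["frame"][:,:,::-1][190:310,330:490];a=cv2.resize(im,None,fx=4,fy=4,interpolation=cv2.INTER_CUBIC)
c=capture("side");im=c["frame"][:,:,::-1][130:250,245:365];b=cv2.resize(im,None,fx=4,fy=4)
cv2.imwrite("pics/c4.png",cv2.resize(np.hstack([a,b]),None,fx=.7,fy=.7))
E
```

```text
t 9.45 at [526.6 106.2 129.5] yaw 1.67 w 21.9 F [ 0.3 -0.5 -5.3]
slide [-0.0036, -0.0014, 0.1626] rot [0.0003, 0.0, 0.0003] k 1 rows>= 1
```

View pics/c4.png

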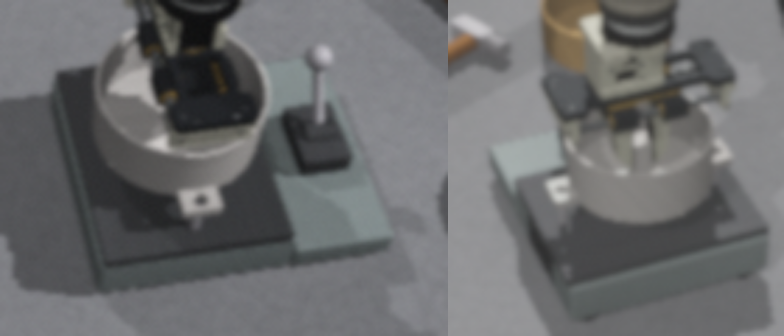

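The ears sit above the pins: front ear at (200,200) with the pin just below it in the left crop. Lowering gently.

Request:
servo_tool(slide=[[-0.002, 0, 0.04], [-0.003, 0, 0.08], [-0.003, 0, 0.11], [-0.003, 0, 0.11]], rot=[[0, 0, 0], [0, 0, 0], [0, 0, 0], [0, 0, 0]], claw=[10, 10, 10, 10])

```text
time: 10.05
tool_pos: [525.6, 105.9, 106.2]
tcp_rot: [-3.14, -0.0, 1.67]
contact_force: [0.4, 0.2, -5.2]
grip_width: 22.2
```

Request:
servo_tool(slide=[[0, 0, 0.025], [0, 0, 0.05], [0, 0, 0.055], [0, 0, 0.055]], rot=[[0, 0, 0], [0, 0, 0], [0, 0, 0], [0, 0, 0]], claw=[10, 10, 10, 10])

```text
time: 10.55
tool_pos: [526.1, 106.0, 95.9]
tcp_rot: [3.142, -0.0, 1.671]
contact_force: [-0.2, -0.4, -5.9]
grip_width: 21.9
```

Request:
servo_tool(slide=[[0, 0, 0.005], [0, 0, 0.005], [0, 0, 0.005], [0, 0, 0.005], [0, 0, 0.005]], rot=[[0, 0, 0], [0, 0, 0], [0, 0, 0], [0, 0, 0], [0, 0, 0]], claw=[10, 45, 60, 60, 60])

```text
time: 11.18
tool_pos: [526.2, 106.0, 95.1]
tcp_rot: [3.141, -0.0, 1.67]
contact_force: [0.6, -1.5, 0.0]
grip_width: 57.1
```

Request:
servo_tool(slide=[[0, 0, -0.2], [0, 0, -0.5], [0, 0, -0.95], [0, 0, -0.95], [0, 0, -0.95]], rot=[[0, 0, 0], [0, 0, 0], [0, 0, 0], [0, 0, 0], [0, 0, 0]], claw=[60, 60, 60, 60, 60])

```text
time: 11.8
tool_pos: [527.0, 106.0, 287.3]
tcp_rot: [3.136, 0.0, 1.671]
contact_force: [-1.1, 0.2, 0.1]
grip_width: 59.9
```

```bash
cat > bowl.py <<'E'
from h import *
c=capture("wrist");save(c,"w5.png");P=cloud(c);o=get_obs();print(o["tool_pos"],o["time"])
m=near(P,526,107,100,128,142);print("rim",circ(P[m][:,:2]),P[m].mean(0),m.sum())
p=P[m];A=np.c_[p[:,:2]-p[:,:2].mean(0),np.ones(len(p))];print("rim slope",np.linalg.lstsq(A,p[:,2],rcond=None)[0].round(4))
e=[]
for s in(-1,1):
    q=P-np.array([525.2,107.3,0]);u=q[...,0]*np.cos(.098)+q[...,1]*np.sin(.098);w=-q[...,0]*np.sin(.098)+q[...,1]*np.cos(.098)
    k=(abs(u*s-93)<11)&(abs(w)<30)&(P[...,2]>76.5)&(P[...,2]<85);print("ear",rect(P,k),P[k].mean(0).round(1));e.append(P[k].mean(0))
d=e[1]-e[0];print("yaw",np.arctan2(d[1],d[0]))
m=near(P,526,107,25,118,128);print("post",rect(P,m))
E
python3 bowl.py; python3 go.py 447.5 -121 250 1.571
```

```text
[526.08201841 105.94203505 285.09692698] 11.85
rim (array([525.5, 108.2]), 76.9) [525.80482553 105.08079132 134.54253926] 3433
rim slope [-1.000000e-03  1.010000e-02  1.345425e+02]
ear (array([429.3,  98.9]), [36.0, 13.0], 1.537, 287) [429.4 100.9  80.8]
ear (array([621.4, 117.6]), [36.0, 12.0], -1.361, 286) [621.4 120.   80.9]
yaw 0.09893253644339438
post (array([525.4, 108.4]), [21.0, 21.0], 0.091, 562)
t 11.85 at [526.1 105.9 285.1] yaw 1.67 w 59.7 F [ 0.9  0.5 -0.7]
slide [-0.995, -0.4602, 0.1596] rot [0.0004, -0.0, 0.0289] k 1.1 rows>= 4
```

The bowl is seated: ears at deck+10, rim at 134.5, yaw 0.099. Next, the block. First I'll check the offcut's clearance.

```bash
python3 - <<'E'
from h import *
P=np.load("w2.npz")["P"]
q=P[near(P,360,-140,65,14,28)];print(len(q),cv2.boxPoints(cv2.minAreaRect(q[:,:2].astype(np.float32))))
E
```

```text
3099 [[ 294.0938   -160.5113  ]
 [ 416.1731   -166.42964 ]
 [ 418.70258  -114.253006]
 [ 296.6233   -108.33467 ]]
```

Request:
servo_tool(slide=[[-0.995, -0.46, 0.1], [-0.995, -0.46, 0.1], [-0.995, -0.46, 0.1], [-0.995, -0.46, 0.1]], rot=[[0, 0, 0.22], [0, 0, 0.22], [0, 0, 0.22], [0, 0, 0.22]], claw=[46, 46, 46, 46])

```text
time: 12.35
tool_pos: [452.2, -103.2, 262.6]
tcp_rot: [-3.137, 0.001, 0.972]
contact_force: [0.0, -0.7, -0.3]
grip_width: 46.0
```

```bash
python3 go.py 448.3 -122.5 200 0.915
```

```text
t 12.35 at [ 452.2 -103.2  262.6] yaw 0.972 w 46.0 F [ 0.  -0.7 -0.3]
slide [-0.0905, 0.0397, 0.3128] rot [-0.0013, 0.0004, 0.0182] k 1 rows>= 2
```

Request:
servo_tool(slide=[[-0.09, 0.04, 0.3], [-0.09, 0.04, 0.3], [-0.09, 0.04, 0.3], [-0.09, 0.04, 0.3]], rot=[[0, 0, 0.018], [0, 0, 0.018], [0, 0, 0.018], [0, 0, 0.018]], claw=[43, 43, 43, 43])

```text
time: 12.85
tool_pos: [452.0, -120.2, 206.3]
tcp_rot: [3.139, -0.001, 0.925]
contact_force: [0.8, -0.3, -0.2]
grip_width: 42.8
```

```bash
python3 - <<'E'
from h import *
c=capture("wrist");P=cloud(c);save(c,"w6.png");o=get_obs();R=Ro.from_euler("xyz",o["tcp_rot"]);Q=R.inv().apply((P-o["tool_pos"]).reshape(-1,3)).reshape(P.shape)
for z0,z1 in((7,16),(36,50)): print("block",rect(P,near(P,447.5,-121,45,z0,z1)),"tool",rect(Q,near(P,447.5,-121,45,z0,z1)))
E
python3 go.py 448.3 -122.5 60 0.915
```

```text
block (array([ 447.1, -121.1]), [59.0, 27.0], -0.647, 846) tool (array([-3.8, -3.8]), [59.0, 27.0], -1.57, 846)
block (array([ 447. , -120.9]), [29.0, 28.0], -0.643, 954) tool (array([-3.7, -3.9]), [29.0, 28.0], 1.567, 954)
t 12.9 at [ 451.9 -120.2  206.3] yaw 0.925 w 42.9 F [-0.2 -0.7  0.3]
slide [-0.0208, -0.0093, 0.7316] rot [0.0008, -0.0003, 0.0031] k 1 rows>= 3
```

Request:
servo_tool(slide=[[-0.026, -0.014, 0.3], [-0.026, -0.014, 0.6], [-0.026, -0.014, 0.73], [-0.026, -0.014, 0.73], [-0.026, -0.014, 0.73]], rot=[[0, 0, 0], [0, 0, 0], [0, 0, 0], [0, 0, 0], [0, 0, 0]], claw=[43, 43, 43, 43, 43])

```text
time: 13.52
tool_pos: [446.9, -123.3, 60.5]
tcp_rot: [3.139, -0.001, 0.924]
contact_force: [0.7, -0.4, 0.6]
grip_width: 43.1
```

```bash
python3 go.py 449.1 -122.8 16.5 0.925
```

```text
t 13.53 at [ 446.9 -123.3   60.5] yaw 0.924 w 43.1 F [ 0.7 -0.4  0.6]
slide [0.0086, 0.0066, 0.2199] rot [0.0009, -0.0002, -0.0005] k 1 rows>= 1
```

Request:
servo_tool(slide=[[0, 0, 0.12], [0, 0, 0.22], [0, 0, 0.22], [0, 0, 0.22]], rot=[[0, 0, 0], [0, 0, 0], [0, 0, 0], [0, 0, 0]], claw=[43, 43, 43, 43])

```text
time: 14.02
tool_pos: [446.6, -123.5, 16.4]
tcp_rot: [3.139, -0.001, 0.923]
contact_force: [-0.2, 0.5, -0.2]
grip_width: 42.9
```

Request:
servo_tool(slide=[[0, 0, 0], [0, 0, 0], [0, 0, 0], [0, 0, 0]], rot=[[0, 0, 0], [0, 0, 0], [0, 0, 0], [0, 0, 0]], claw=[10, 10, 10, 10])

```text
time: 14.52
tool_pos: [446.2, -123.4, 15.7]
tcp_rot: [3.14, -0.0, 0.923]
contact_force: [-0.4, 1.1, 6.5]
grip_width: 29.7
```

Request:
servo_tool(slide=[[0, 0, -0.2], [0, 0, -0.5], [0, 0, -0.8], [0, 0, -0.9], [0, 0, -0.9]], rot=[[0, 0, 0], [0, 0, 0], [0, 0, 0], [0, 0, 0], [0, 0, 0]], claw=[10, 10, 10, 10, 10])

```text
time: 15.15
tool_pos: [445.9, -123.2, 196.0]
tcp_rot: [3.139, -0.001, 0.923]
contact_force: [-0.3, 0.3, -4.6]
grip_width: 29.8
```

```bash
python3 go.py 498.3 69.8 200 0.925
```

```text
t 15.15 at [ 445.9 -123.2  196. ] yaw 0.923 w 29.8 F [-0.3  0.3 -4.6]
slide [0.9276, -0.3738, -0.0203] rot [0.0009, -0.0002, -0.0007] k 1 rows>= 4
```

Request:
servo_tool(slide=[[0.25, -0.1, 0], [0.5, -0.2, 0], [0.75, -0.3, 0], [0.928, -0.374, 0], [0.928, -0.374, 0]], rot=[[0, 0, 0], [0, 0, 0], [0, 0, 0], [0, 0, 0], [0, 0, 0]], claw=[10, 10, 10, 10, 10])

```text
time: 15.78
tool_pos: [497.0, 72.4, 192.6]
tcp_rot: [-3.138, 0.002, 0.927]
contact_force: [0.4, -0.1, -3.0]
grip_width: 29.6
```

Request:
servo_tool(slide=[[0, 0, 0], [0, 0, 0]], rot=[[0, 0, 0], [0, 0, 0]], claw=[10, 10])

```text
time: 16.02
tool_pos: [497.4, 69.0, 194.2]
tcp_rot: [-3.14, 0.001, 0.921]
contact_force: [-0.5, 0.4, -2.6]
grip_width: 29.9
```

```bash
python3 go.py 498.3 69.8 110 0.925
```

```text
t 16.02 at [497.4  69.  194.2] yaw 0.921 w 29.9 F [-0.5  0.4 -2.6]
slide [0.006, 0.0016, 0.4211] rot [-0.0004, 0.0003, -0.0011] k 1 rows>= 2
```

Request:
servo_tool(slide=[[0.006, 0.002, 0.2], [0.006, 0.002, 0.35], [0.006, 0.002, 0.45], [0.006, 0.002, 0.51], [0.006, 0.002, 0.51]], rot=[[0, 0, 0], [0, 0, 0], [0, 0, 0], [0, 0, 0], [0, 0, 0]], claw=[10, 10, 10, 10, 10])

```text
time: 16.65
tool_pos: [498.8, 70.2, 92.6]
tcp_rot: [-3.141, 0.001, 0.922]
contact_force: [0.2, 0.4, -2.5]
grip_width: 29.7
```

Request:
servo_tool(slide=[[0, 0, 0.002], [0, 0, 0.002], [0, 0, 0.002], [0, 0, 0.002]], rot=[[0, 0, 0], [0, 0, 0], [0, 0, 0], [0, 0, 0]], claw=[10, 39, 39, 39])

```text
time: 17.15
tool_pos: [499.3, 70.8, 93.0]
tcp_rot: [3.141, -0.001, 0.923]
contact_force: [0.2, -0.4, -0.2]
grip_width: 38.9
```

Request:
servo_tool(slide=[[0, 0, -0.2], [0, 0, -0.5], [0, 0, -0.95], [0, 0, -0.95], [0, 0, -0.95]], rot=[[0, 0, 0], [0, 0, 0], [0, 0, 0], [0, 0, 0], [0, 0, 0]], claw=[39, 39, 39, 39, 39])

```text
time: 17.77
tool_pos: [499.9, 70.8, 284.9]
tcp_rot: [3.137, -0.003, 0.923]
contact_force: [0.5, -0.3, -1.0]
grip_width: 38.9
```

```bash
sed -i 's/w5.png/w7.png/' bowl.py; cat >> bowl.py <<'E'
m=near(P,526,107,70,112,122);print("block top",rect(P,m) if m.sum()>9 else m.sum(),P[m].mean(0))
E
python3 bowl.py; python3 go.py 456 -380 285 1.571
```

```text
[499.03722469  70.7919798  282.90083262] 17.825
rim (array([525.8, 107.6]), 76.9) [528.07533005 110.29293919 134.45845625] 3967
rim slope [2.100000e-03 3.600000e-03 1.344585e+02]
ear (array([427.3,  97.8]), [36.0, 6.0], -1.493, 138) [427.4  98.9  80.9]
ear (array([620.1, 116.9]), [36.0, 13.0], -1.451, 457) [620.7 117.4  80.9]
yaw 0.09499726420574921
post (array([525.7, 107.5]), [22.0, 22.0], 0.1, 634)
block top (array([513.4,  90.3]), [71.0, 29.0], 0.922, 1073) [503.32376608  77.11682844 118.15327097]
t 17.82 at [499.   70.8 282.9] yaw 0.923 w 38.9 F [ 0.4  0.5 -0.4]
slide [-0.995, 0.6138, -0.0056] rot [0.0002, -0.0001, -0.1065] k 1.94 rows>= 4
```

View pics/w7.png

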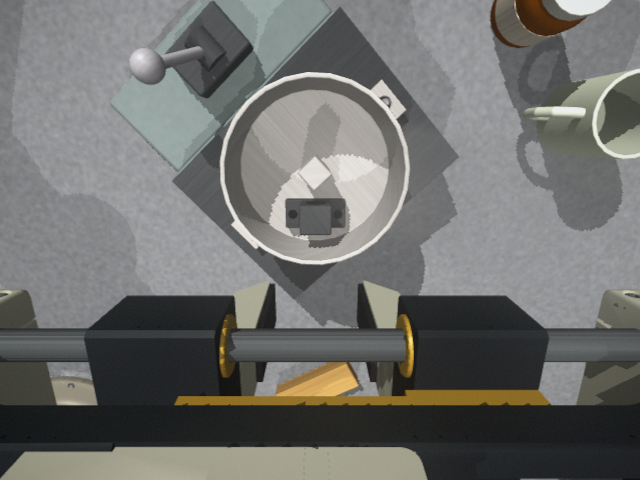

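The wrist view shows the block flat in the bowl at (315,215), just below the post at (316,173). Now the lid.

Request:
servo_tool(slide=[[-0.995, 0.62, 0], [-0.995, 0.62, 0], [-0.995, 0.62, 0], [-0.995, 0.62, 0], [-0.995, 0.62, 0]], rot=[[0, 0, 0.074], [0, 0, 0.074], [0, 0, 0.074], [0, 0, 0.074], [0, 0, 0.074]], claw=[50, 50, 50, 50, 50])

```text
time: 18.45
tool_pos: [476.6, -165.3, 280.3]
tcp_rot: [-3.138, 0.002, 0.686]
contact_force: [0.5, 1.1, -0.7]
grip_width: 50.0
```

```bash
python3 go.py 462 -372 270 0.69
```

```text
t 18.45 at [ 476.6 -165.3  280.3] yaw 0.686 w 50.0 F [ 0.5  1.1 -0.7]
slide [-0.7106, 0.754, 0.0502] rot [-0.0011, 0.0006, -0.0014] k 1 rows>= 4
```

Request:
servo_tool(slide=[[-0.71, 0.754, 0.05], [-0.71, 0.754, 0.05], [-0.71, 0.754, 0.05], [-0.71, 0.754, 0.05], [-0.71, 0.754, 0.05]], rot=[[0, 0, 0], [0, 0, 0], [0, 0, 0], [0, 0, 0], [0, 0, 0]], claw=[50, 50, 50, 50, 50])

```text
time: 19.08
tool_pos: [464.2, -368.9, 270.9]
tcp_rot: [-3.138, -0.0, 0.689]
contact_force: [-0.2, 0.1, 0.6]
grip_width: 50.1
```

```bash
python3 - <<'E'
from h import *
c=capture("wrist");P=cloud(c);save(c,"w8.png");o=get_obs();print(o["tool_pos"],o["tcp_rot"],o["time"]);R=Ro.from_euler("xyz",o["tcp_rot"]);Q=R.inv().apply((P-o["tool_pos"]).reshape(-1,3)).reshape(P.shape)
m=near(P,456,-380,120,9,20);print("disc",rect(P,m),rect(Q,m),P[m][:,2].mean(), np.median(c["frame"][m],0))
m=near(P,456,-380,120,38,50);print("handle",rect(P,m),"tool",rect(Q,m))
E
```

```text
[ 464.50504749 -367.89698425  271.52794891] [-3.13910876e+00 -6.63304644e-04  6.90811597e-01] 19.125
disc (array([ 451.6, -378. ]), [159.0, 158.0], -1.458, 12968) (array([-16.6,   0.2]), [159.0, 158.0], -0.993, 12968) 14.909852081970088 [211. 207. 201.]
handle (array([ 451.6, -377.8]), [70.0, 22.0], 0.681, 1230) tool (array([-16.5,  -0. ]), [70.0, 22.0], 0.01, 1230)
```

Request:
servo_tool(slide=[[-0.09, 0.005, 0.3], [-0.09, 0.005, 0.6], [-0.09, 0.005, 0.9], [-0.09, 0.005, 0.9], [-0.09, 0.005, 0.9]], rot=[[0, 0, 0.003], [0, 0, 0.003], [0, 0, 0.003], [0, 0, 0.003], [0, 0, 0.003]], claw=[50, 50, 50, 50, 50])

```text
time: 19.75
tool_pos: [452.7, -381.5, 95.1]
tcp_rot: [3.138, -0.001, 0.683]
contact_force: [0.4, -0.4, 0.9]
grip_width: 50.2
```

```bash
python3 go.py 451.3 -380 18 0.681
```

```text
t 19.75 at [ 452.7 -381.5   95.1] yaw 0.683 w 50.2 F [ 0.4 -0.4  0.9]
slide [-0.0007, -0.0114, 0.3857] rot [0.0011, -0.0002, 0.0005] k 1 rows>= 2
```

Request:
servo_tool(slide=[[0, -0.006, 0.2], [0, -0.006, 0.33], [0, -0.006, 0.385], [0, -0.006, 0.385], [0, -0.006, 0.385]], rot=[[0, 0, 0], [0, 0, 0], [0, 0, 0], [0, 0, 0], [0, 0, 0]], claw=[50, 50, 50, 50, 50])

```text
time: 20.38
tool_pos: [451.2, -381.6, 17.4]
tcp_rot: [3.138, -0.0, 0.681]
contact_force: [-0.1, 0.0, -0.4]
grip_width: 50.0
```

Request:
servo_tool(slide=[[0, 0, 0], [0, 0, 0], [0, 0, 0], [0, 0, 0]], rot=[[0, 0, 0], [0, 0, 0], [0, 0, 0], [0, 0, 0]], claw=[10, 10, 10, 10])

```text
time: 20.88
tool_pos: [450.2, -380.7, 15.6]
tcp_rot: [-3.141, -0.0, 0.681]
contact_force: [-0.4, 0.9, 1.4]
grip_width: 22.0
```

Request:
servo_tool(slide=[[0, 0, -0.2], [0, 0, -0.45], [0, 0, -0.7], [0, 0, -0.95], [0, 0, -0.95]], rot=[[0, 0, 0], [0, 0, 0], [0, 0, 0], [0, 0, 0], [0, 0, 0]], claw=[10, 10, 10, 10, 10])

```text
time: 21.5
tool_pos: [451.6, -382.1, 209.4]
tcp_rot: [3.134, -0.001, 0.681]
contact_force: [-0.5, 0.5, -4.2]
grip_width: 21.7
```

Request:
servo_tool(slide=[[0, 0, 0], [0, 0, 0]], rot=[[0, 0, 0], [0, 0, 0]], claw=[10, 10])

```text
time: 21.75
tool_pos: [449.5, -379.9, 203.1]
tcp_rot: [-3.137, 0.0, 0.681]
contact_force: [-0.2, -0.1, -3.5]
grip_width: 21.8
```

```bash
cat > lid.py <<'E'
from h import *
from scipy.optimize import least_squares as ls
c=capture("wrist");P=cloud(c);save(c,"w9.png");o=get_obs();R=Ro.from_euler("xyz",o["tcp_rot"]);Q=R.inv().apply((P-o["tool_pos"]).reshape(-1,3)).reshape(P.shape)
v=np.mgrid[0:480,0:640][0]
m=(v<325)&(np.hypot(Q[...,0],Q[...,1])<95)&(Q[...,2]>-4)&(Q[...,2]<12)
p=Q[m];print(len(p),"z med",np.median(p[:,2]))
A=np.c_[p[:,:2],np.ones(len(p))];print("plane",np.linalg.lstsq(A,p[:,2],rcond=None)[0])
# far edge: outermost points per angular bin
th=np.arctan2(p[:,1],p[:,0]);r=np.hypot(p[:,0],p[:,1]);b=[]
for a in np.arange(-1.6,1.6,.05):
    k=(abs(th-a)<.025)
    if k.sum()>5: i=np.argsort(r[k])[-2];b.append(p[k][i])
b=np.array(b);print(len(b),circ(b[:,:2]),ls(lambda a:np.hypot(b[:,0]-a[0],b[:,1]-a[1])-80,[0,0],loss="soft_l1").x)
m=(v<325)&(abs(Q[...,0])<60)&(abs(Q[...,1])<12)&(abs(Q[...,2]+26)<4);print("handle far end x",np.percentile(Q[m][:,0],98),m.sum())
E
python3 lid.py; python3 go.py 526.2 106 205 0.681
```

```text
42510 z med 0.9066215927075615
plane [ 4.10402979e-04 -9.39842310e-05  8.85141638e-01]
63 (array([ 2.5, -1.3]), 79.4) [ 1.70558187 -1.35386253]
handle far end x 37.20676708505065 4504
t 21.8 at [ 449.6 -380.1  203.4] yaw 0.681 w 22.1 F [-0.4 -0.4 -3.8]
slide [0.995, -0.897, -0.001] rot [-0.0007, 0.0, -0.0] k 1.84 rows>= 5
```

Request:
servo_tool(slide=[[0.25, -0.22, 0], [0.5, -0.45, 0], [0.75, -0.67, 0], [0.995, -0.897, 0], [0.995, -0.897, 0]], rot=[[0, 0, 0], [0, 0, 0], [0, 0, 0], [0, 0, 0], [0, 0, 0]], claw=[10, 10, 10, 10, 10])

```text
time: 22.42
tool_pos: [491.6, -112.6, 204.6]
tcp_rot: [-3.139, 0.0, 0.685]
contact_force: [0.6, 0.1, -2.9]
grip_width: 21.8
```

```bash
python3 go.py 525.8 106 205 0.681
```

```text
t 22.43 at [ 491.6 -112.6  204.6] yaw 0.685 w 21.8 F [ 0.6  0.1 -2.9]
slide [0.8238, -0.7386, -0.0004] rot [-0.0008, 0.0001, 0.0011] k 1 rows>= 4
```

Request:
servo_tool(slide=[[0.25, -0.22, 0], [0.5, -0.45, 0], [0.7, -0.63, 0], [0.824, -0.739, 0], [0.824, -0.739, 0]], rot=[[0, 0, 0], [0, 0, 0], [0, 0, 0], [0, 0, 0], [0, 0, 0]], claw=[10, 10, 10, 10, 10])

```text
time: 23.05
tool_pos: [527.0, 104.2, 204.5]
tcp_rot: [-3.141, 0.001, 0.684]
contact_force: [0.6, -0.8, -4.0]
grip_width: 22.1
```

Request:
servo_tool(slide=[[0, 0, 0], [0, 0, 0]], rot=[[0, 0, 0], [0, 0, 0]], claw=[10, 10])

```text
time: 23.3
tool_pos: [526.9, 101.2, 205.2]
tcp_rot: [-3.141, 0.001, 0.679]
contact_force: [0.6, -0.6, -3.3]
grip_width: 21.6
```

```bash
python3 go.py 525.8 106 155 0.681
```

```text
t 23.3 at [526.9 101.2 205.2] yaw 0.679 w 21.6 F [ 0.6 -0.6 -3.3]
slide [0.0109, -0.0224, 0.2512] rot [-0.0, 0.0002, -0.0006] k 1 rows>= 1
```

Down to TCP z 155 (lip just above the rim), then check.

Request:
servo_tool(slide=[[0.011, -0.022, 0.12], [0.011, -0.022, 0.24], [0.011, -0.022, 0.25], [0.011, -0.022, 0.25]], rot=[[0, 0, 0], [0, 0, 0], [0, 0, 0], [0, 0, 0]], claw=[10, 10, 10, 10])

```text
time: 23.8
tool_pos: [526.4, 106.7, 156.2]
tcp_rot: [3.141, -0.001, 0.68]
contact_force: [-0.6, 0.7, -3.1]
grip_width: 21.8
```

```bash
python3 go.py 525.8 106 143.5 0.681
```

```text
t 23.8 at [526.4 106.7 156.2] yaw 0.68 w 21.8 F [-0.6  0.7 -3.1]
slide [-0.0046, 0.0006, 0.0636] rot [0.0002, -0.0003, -0.0004] k 1 rows>= 1
```

Request:
servo_tool(slide=[[-0.003, 0, 0.03], [-0.003, 0, 0.055], [-0.003, 0, 0.062], [-0.003, 0, 0.062]], rot=[[0, 0, 0], [0, 0, 0], [0, 0, 0], [0, 0, 0]], claw=[10, 10, 10, 10])

```text
time: 24.3
tool_pos: [525.4, 107.0, 143.1]
tcp_rot: [-3.142, 0.0, 0.681]
contact_force: [-0.2, -0.0, -3.4]
grip_width: 21.6
```

Request:
servo_tool(slide=[[0, 0, 0], [0, 0, 0], [0, 0, 0], [0, 0, 0]], rot=[[0, 0, 0], [0, 0, 0], [0, 0, 0], [0, 0, 0]], claw=[40, 50, 50, 50])

```text
time: 24.8
tool_pos: [525.5, 107.0, 143.3]
tcp_rot: [3.141, -0.0, 0.681]
contact_force: [-0.1, 0.3, -0.2]
grip_width: 49.6
```

Request:
servo_tool(slide=[[0, 0, -0.2], [0, 0, -0.4], [0, 0, -0.7], [0, 0, -0.7], [0, 0, -0.7]], rot=[[0, 0, 0], [0, 0, 0], [0, 0, 0], [0, 0, 0], [0, 0, 0]], claw=[50, 50, 50, 50, 50])

```text
time: 25.42
tool_pos: [525.1, 106.9, 282.7]
tcp_rot: [-3.141, 0.0, 0.681]
contact_force: [0.2, -0.6, -1.4]
grip_width: 50.0
```

```bash
cat > fin.py <<'E'
from h import *
c=capture("wrist");save(c,"w10.png");P=cloud(c);o=get_obs();print(o["tool_pos"],o["time"])
m=near(P,526,107,100,134,146);p=P[m];print("disc",rect(P,m));A=np.c_[p[:,:2]-p[:,:2].mean(0),np.ones(len(p))];print("plane",np.linalg.lstsq(A,p[:,2],rcond=None)[0].round(4))
m=near(P,526,107,60,165,178);print("handle",rect(P,m))
for x,y in((436,98),(614,116)):
    k=near(P,x,y,20,76.5,85);print("ear",k.sum(),P[k].mean(0).round(1))
m=near(P,472,254,50,110,160)&(P[...,1]>225);p=P[m]
if len(p)>50:
    from scipy.optimize import least_squares as ls
    p=p[p[:,2]>p[:,2].max()-18]
    print("ball",len(p),ls(lambda a:np.linalg.norm(p-a,axis=1)-13,p.mean(0)-[0,0,10],loss="soft_l1").x, p.max(0))
E
python3 fin.py
```

```text
[524.82133035 106.89178495 281.98918646] 25.475
disc (array([526.9, 109.2]), [159.0, 158.0], 1.467, 24191)
plane [ 5.000000e-04 -0.000000e+00  1.420405e+02]
handle (array([527. , 109.8]), [69.0, 22.0], 0.679, 2395)
ear 0 [nan nan nan]
ear 585 [618.  117.4  80.8]
ball 850 [472.3363062  252.86522149 133.0970761 ] [485.6055062  265.12905342 147.54670261]fin.py:6: RuntimeWarning: Mean of empty slice.
  k=near(P,x,y,20,76.5,85);print("ear",k.sum(),P[k].mean(0).round(1))
  ret = um.true_divide(
```

The lid sits flat: disc top at 142.0, no tilt, about 2 mm off centre. The lever is at about q=0.2, with the ball at (472,252.5,132). I'll grip the ball along the polisher's x and swing it upright.

```bash
python3 go.py 472.2 252.3 230 1.669
```

```text
t 25.48 at [524.8 106.9 282. ] yaw 0.681 w 49.9 F [ 0.2 -0.7 -0.3]
slide [0.2536, -0.7302, 0.2605] rot [-0.0006, 0.0003, -0.3145] k 1 rows>= 6
```

Request:
servo_tool(slide=[[0.254, -0.73, 0], [0.254, -0.73, 0.1], [0.254, -0.73, 0.2], [0.254, -0.73, 0.26], [0.254, -0.73, 0.26]], rot=[[0, 0, -0.3145], [0, 0, -0.3145], [0, 0, -0.3145], [0, 0, -0.3145], [0, 0, -0.3145]], claw=[60, 60, 60, 60, 60])

```text
time: 26.1
tool_pos: [471.3, 252.4, 228.1]
tcp_rot: [-3.136, 0.002, 1.626]
contact_force: [0.5, -0.9, 0.8]
grip_width: 60.2
```

```bash
python3 go.py 472.2 252.3 190 1.669
```

```text
t 26.1 at [471.3 252.4 228.1] yaw 1.626 w 60.2 F [ 0.5 -0.9  0.8]
slide [-0.0007, 0.0056, 0.1904] rot [-0.0018, 0.0005, -0.0137] k 1 rows>= 1
```

Request:
servo_tool(slide=[[0, 0.004, 0.19], [0, 0.004, 0.19], [0, 0.004, 0.19], [0, 0.004, 0.19]], rot=[[0, 0, -0.014], [0, 0, -0.014], [0, 0, -0.014], [0, 0, -0.014]], claw=[60, 60, 60, 60])

```text
time: 26.6
tool_pos: [474.4, 252.6, 194.2]
tcp_rot: [3.14, -0.001, 1.662]
contact_force: [0.3, 0.2, -0.9]
grip_width: 60.0
```

```bash
python3 go.py 472.2 252.3 113 1.669
```

```text
t 26.6 at [474.4 252.6 194.2] yaw 1.662 w 60.0 F [ 0.3  0.2 -0.9]
slide [-0.0006, -0.0117, 0.4061] rot [0.0006, -0.0002, -0.0023] k 1 rows>= 2
```

Request:
servo_tool(slide=[[0, -0.01, 0.2], [0, -0.01, 0.35], [0, -0.01, 0.4], [0, -0.01, 0.4], [0, -0.01, 0.4]], rot=[[0, 0, -0.002], [0, 0, -0.002], [0, 0, -0.002], [0, 0, -0.002], [0, 0, -0.002]], claw=[60, 60, 60, 60, 60])

```text
time: 27.22
tool_pos: [472.8, 252.6, 114.6]
tcp_rot: [3.139, -0.001, 1.669]
contact_force: [-0.2, 0.5, 0.1]
grip_width: 60.3
```

Request:
servo_tool(slide=[[0, 0, 0], [0, 0, 0], [0, 0, 0], [0, 0, 0]], rot=[[0, 0, 0], [0, 0, 0], [0, 0, 0], [0, 0, 0]], claw=[30, 24, 24, 24])

```text
time: 27.72
tool_pos: [472.0, 252.3, 113.4]
tcp_rot: [3.141, -0.0, 1.669]
contact_force: [-1.3, 0.1, 9.3]
grip_width: 26.3
```

```bash
python3 go.py 511 256.2 122 1.669
```

```text
t 27.73 at [472.  252.3 113.4] yaw 1.669 w 26.3 F [-1.3  0.1  9.3]
slide [0.0005, 0.196, -0.0429] rot [0.0002, -0.0001, -0.0001] k 1 rows>= 1
```

Request:
servo_tool(slide=[[0, 0.05, -0.022], [0, 0.1, -0.038], [0, 0.15, -0.047], [0, 0.195, -0.05], [0, 0.195, -0.05]], rot=[[0, 0, 0], [0, 0, 0], [0, 0, 0], [0, 0, 0], [0, 0, 0]], claw=[24, 24, 24, 24, 24])

```text
time: 28.35
tool_pos: [510.2, 255.8, 122.9]
tcp_rot: [-3.14, 0.0, 1.669]
contact_force: [-2.7, -1.3, 1.0]
grip_width: 24.0
```

```bash
python3 go.py 511 256.2 123 1.669
```

```text
t 28.35 at [510.2 255.8 122.9] yaw 1.669 w 24.0 F [-2.7 -1.3  1. ]
slide [0.0018, 0.0043, -0.0008] rot [-0.0006, 0.0001, -0.0001] k 1 rows>= 1
```

Still holding, and the TCP is over the pivot. Release and rise.

Request:
servo_tool(slide=[[0, 0.004, 0], [0, 0.004, 0], [0, 0.004, 0], [0, 0.004, 0]], rot=[[0, 0, 0], [0, 0, 0], [0, 0, 0], [0, 0, 0]], claw=[24, 60, 60, 60])

```text
time: 28.85
tool_pos: [511.8, 256.3, 123.3]
tcp_rot: [3.141, -0.0, 1.669]
contact_force: [-0.4, -0.2, 0.3]
grip_width: 49.7
```

Request:
servo_tool(slide=[[0, 0, -0.2], [0, 0, -0.5], [0, 0, -0.8], [0, 0, -0.8], [0, 0, -0.8]], rot=[[0, 0, 0], [0, 0, 0], [0, 0, 0], [0, 0, 0], [0, 0, 0]], claw=[60, 60, 60, 60, 60])

```text
time: 29.48
tool_pos: [511.2, 256.0, 282.7]
tcp_rot: [-3.141, -0.0, 1.669]
contact_force: [0.2, 0.4, -0.5]
grip_width: 60.0
```

```bash
sed -i 's/w10/w11/; s/near(P,472,254,50/near(P,511,256,50/' fin.py; python3 fin.py 2>/dev/null; python3 - <<'E'
from h import *
for n in("scene","side"):
    c=capture(n);save(c,n+"11.png")
E
```

```text
[510.87429131 255.92236247 281.79312957] 29.525
disc (array([523.7, 138.6]), [158.0, 103.0], 0.098, 6212)
plane [ 1.200000e-03 -5.800000e-03  1.419249e+02]
handle (array([531.9, 115.1]), [56.0, 22.0], 0.68, 963)
ear 0 [nan nan nan]
ear 0 [nan nan nan]
ball 724 [510.25722717 256.85004029 142.886347  ] [522.85466687 269.87908812 157.17797835]
```

View pics/w11.png

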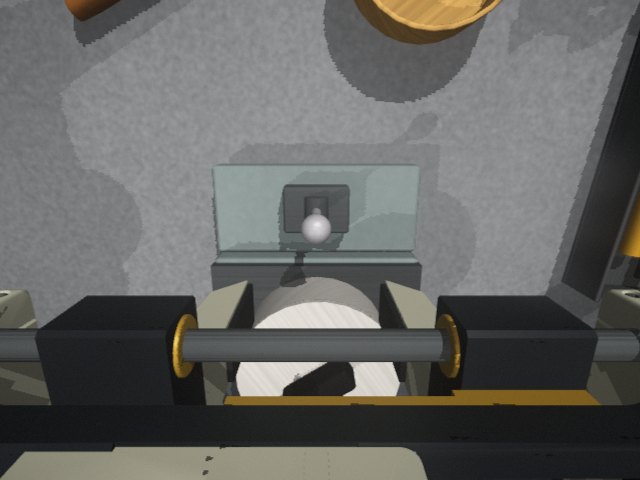

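View pics/scene11.png

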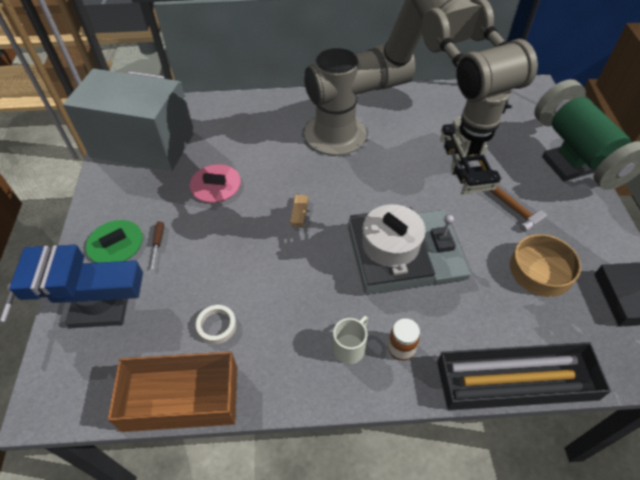

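The wrist view has the lever ball at (316,228), centred over its slot. The scene view shows the lid flat on the seated bowl at (393,238), and the bystanders look unmoved. Ball height is 142.9, so the lever is upright. Handing in.

```bash
python3 -c "
from plant import close_job;print(close_job())"
```

```text
the job is handed in; nothing more can be done
None
```

The job is handed in at about 29.5 s of the 72 s allowed. The interface gives no verdict, so this rests on my own checks, and none of them failed.

- **Bowl:** it is on the deck over both pins. It went down without any contact force. Measured yaw was 0.095–0.099 against the deck's 0.098, and the rim at 134.5 mm against 135 expected.
- **Block:** it lies flat inside the bowl beside the post, about 45 mm from the centre.
- **Lid:** it sits flat on the rim, about 2 mm off centre. The disc top read 142 mm against 141 expected; the wrist camera reads about 1 mm high throughout.
- **Lever:** it is upright. The ball measured (510, 257, 143) mm against (511, 256, 142) expected, so about 0.7 rad.

**Disagreements:** the scene and side cameras differed by about 5 mm, so I used the wrist camera. It was about 1 mm off sideways at the grasps, which I corrected for.

**Not measured:** in the last scene picture the bystanders looked unmoved, but I judged that by eye. I also did not re-measure the bowl's ears after setting the lever. The gripper was raised clear of everything before I handed in.

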